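# Chase the latch thread of the under-sink drawer with a tap

### The arm

A 7-joint arm with a two-finger parallel gripper is mounted at the origin on the work surface. World frame = base frame: x ahead of the robot, y to its left, z up, the work surface at z = 0. Lengths are in m, angles in rad, forces in N, time in s.
With the tool pointing down it reaches from about 0.4 to 0.875 m from the base axis. Payload 19.3 kg.
Tool frame: the origin (TCP) lies at the very end of the fingers, on their centre line; the grasp point (between the pads) lies 19 mm behind it; z points along the fingers, y is the line along which they close (so a half turn about z gives the same grasp; the last joint's range is limited). The gripper opens to 85 mm and grips with 20 to 120 N. Pads are 22 mm wide; open, the fingers measure 114 mm over their backs; the gripper's body (76 mm by 85 mm) begins 54 mm behind the grasp point. The pads swing forward as they close: fully open they stand 13 mm farther back than shut.
Start: joints at [-1.369, 0.521, -0.036, 1.599, 0.021, 1.021, -0.113], TCP at [0.168, 0.602, 0.231] pointing down, gripper open.
Joint ranges: [-2.91, 2.91], [-0.3, 2.13], [-1.5, 1.42], [0.17, 2.43], [-1.26, 4.41], [0.16, 1.93], [-2.52, 2.52]. Speed limits (rad/s): [1.89, 1.89, 2.39, 2.39, 3.01, 3.01, 3.01].

### API

Orientations are given as [roll, pitch, yaw] about the fixed x, y, z axes, in that order (R = Rz(yaw) Ry(pitch) Rx(roll)).
In Python, from workcell import monitor, optics, job_done gives the robot as it stands.
- The arm moves only by the shell command python3 -m handwheel 'ROWS' [FORCE]. ROWS is JSON, a list of rows, each an object of numbers: "dx", "dy", "dz": the shift along the tool's x, y, z in cm; "wx", "wy", "wz": the turn, a rotation vector about the tool's x, y, z in rad; "claw": the opening in per cent of the stroke, from 0 (shut) to 100 (fully open). A call has 1 to 8 rows; each row shifts and turns the commanded pose from where the row before left it, along the tool's axes as they then stand; what a row does not reach is not made up. A row lasts 1/8 s, in which the tool goes at most 62.5 mm and 10.7 degrees, less where a joint would pass 70% of its speed; a pose out of reach is approached as far as the arm can. A call with a gripper value outside its range is refused whole. The fingers move at their own pace and stop on an object; FORCE is the grip in N (left out, the last holds). Time passes only in rows, so rows that do not move let the fingers close. It gives the time, the measured TCP pose, the force, the opening and the grip force at its end, in the units of the state.
- monitor.observe(): the state, without advancing time (a new reading comes with each control period).
- optics.grab_frame(name): name is "scene" or "top" or "wrist"; returns a dict with "frame" (400x640x3 uint8, blue, green, red), "fovy" (degrees; the focal length in pixels is half the picture's height over the tangent of half this angle, whatever the lens; pixels are square), "cx", "cy" (the principal point, pixels), "R" (3x3) and "t" (3): a world point X has camera coordinates R X + t. Camera axes: x right, y down, z forward; pixel columns grow to the right and rows downward; lengths in m; the calibration is good to about 2 mm. A picture is of the moment at which its call begins. There is no depth.
- job_done(): hands the job in; it is judged then, once.
Trained networks look in the newest picture that a camera, given by its name, has taken for a name from the list of things; names that differ only in an ending like _2 or _b are one class to them, and where a whole thing is asked for, a point or a joint stands for the part that bears it (a point fixed in the world has none). Each returns a list of dicts, best first, with "p" (0 to 1); they miss things now and then, are a little off and sometimes report something else, mostly with a low value. They report only what shows in the picture. A call takes as long as a camera call. They do not tell look-alikes from the thing itself.
- optics.masks_of(name, camera): "region" (400x640 bool, what is visible of it) and "rect" ([left, top, width, height] in pixels, round what is visible of it).
The state is a dict: "clock": time; "qpos": joint angles; "qd": joint speeds; "joint_efforts": joint torques, N m; "position": TCP position; "tool_rot": TCP orientation; "force": force on the tool from outside, world axes, zero at the start; "moment": the same for the moment, N m; "grip_width": finger opening in m; "finger_force": force on a finger pad.
Only numpy, scipy, OpenCV 4.12 (cv2) and the standard library are available. Lean on these libraries where they do the work, as an engineer would, in place of code of your own. Each camera call takes 0.05 s, during which the arm holds its last target. There are 200 camera calls.

### The job

The thread that takes the drawer's latch knob is furred up, and a thread tap already stands in its brass bush: pick up the short steel socket wrench and seat it fully on the tap's square head. Turn the tap clockwise half a turn in and a quarter turn back, do that a second time, then drive it on in until you feel it bottom; snug it there, but do not force it, or the bush tears loose in the plastic. Leave the tap bottomed with the wrench standing on it, and leave the other things alone.

Things in the scene. Friction and masses are not known exactly. Their poses are not given: they have to be found in the camera images.
- wrench: Short steel socket wrench, 80 mm tall, about 0.25 kg, standing upright on the worktop, in one of three places shared with the latch knob and the scoop. Origin: centre of its underside, z up. From below: block 32 mm square, 26 mm tall, with a 17.5 mm square socket, 20 mm deep, mouth chamfered 1.5 mm; neck 16 mm across up to 52 mm; grip head 26 mm square from 52 to 80 mm. All squares parallel to x and y.
- wrench_grip (a point): Middle of the wrench's square grip head, on its axis, 66 mm above its underside; axes as the wrench's. Grip it across two opposite sides; either pair will do.
- drawer: Fixed white plastic pull-out drawer. Origin: on the worktop under the axis of the latch boss at the middle of its front; z up, x towards the drawer's inside. Boss: block 64 mm (x) by 80 mm (y), 85 mm tall. Behind it an open box from x = 30 to 310 mm, y = -135 to 135 mm, 100 mm tall, floor 10 mm thick. The bush, depth ring and tap are on the boss's axis.
- tap_top (a point): Centre of the top of the tap's upright square head (steel, 16 mm square, 24 mm tall; below it the round threaded shank), about 142 mm above the worktop. x and y are parallel to the sides of the square and turn with it; z up. With the wrench fully on, the socket's roof rests on this point: the wrench's underside is 20 mm below it. In the socket the wrench has about 0.1 rad of play each way.
- tap (a joint): Turn of the tap in rad, growing clockwise seen from above; starts between -0.2 and 0. It sinks 3 mm per turn. Running friction about 0.2 N m either way, and it stays where it is left. It bottoms at a turn between 5.2 and 6.2 that cannot be seen, only felt; from there on it takes the bush with it.
- depth_ring (a joint): Grey drag ring round the bush with a tab, moved on by the tap and never back: it shows the deepest turn in rad the tap has reached, on the same scale as the tap (0 at the start).
- bush (a joint): Twist in rad of the brass bush (40 mm across) in the boss, clockwise; 0 until the tap bottoms, then a spring of 1.5 N m per rad. 0.15 to 0.3 is snug, beyond 0.45 it tears loose. With the hand held still, the torque felt is below 0.12 N m on the way in and 0.15 to 0.35 when snug, which comes 0.25 to 0.45 rad of hand turn after first touch. Let go, it springs back to about 0.15, the tap with it.
- latch_knob: White plastic latch knob taken off the drawer: disc 44 mm across, 14 mm tall, with a 40 x 10 mm grip ridge to 30 mm height. On the worktop; leave alone. Origin: centre of the underside.
- scoop: Grey plastic measuring scoop, cup 50 mm across and 35 mm tall, flat handle out to 98 mm along its y. On the worktop; leave alone. Origin: under the cup's centre.
- lid_a: Steel jar lid, 74 mm across, 10 mm tall, in the drawer; leave alone. Origin: centre of the underside.
- lid_b: The same kind of lid, on the worktop; leave alone. Origin: centre of the underside.
- green_bottle: Empty green glass bottle, 62 mm across, 210 mm tall, standing in the drawer; leave alone. Origin: centre of the underside.
- pet_bottle: Clear PET bottle, 64 mm across, 200 mm tall, standing in the drawer; leave alone. Origin: centre of the underside.
Things that resemble listed ones, but are neither listed nor needed, are in the scene too. What is meant by the wrench is not brown, pink or red, and is the larger of those in its own colour.

How it is judged:
By the outcome, as a careful person would: the job done as asked, in the order asked, and still so for the second after the job is handed in, with the robot touching nothing.
It also fails if it takes over 72 s, if anything falls off the work surface, if the arm or the gripper's body presses on something with over 40 N, if the wrist force passes 120 N, or if a joint passes its speed limit or range.

## Working session

There is one attempt and no reset: what is moved stays moved. The work goes in short steps, Python scripts to look and compute and a shell command to move; the robot and the scene stay as the last step left them, time stands still between calls to the robot, and variables do not carry over. Pictures are saved under pics/ and viewed, at most 10 in all, crops included, and the job is handed in when it is done.

```bash
mkdir -p pics
cat > h.py <<'E'
import numpy as np,cv2
from workcell import monitor,optics,job_done
def ray(c,u,v):
    f=200/np.tan(np.radians(c['fovy'])/2); R=np.array(c['R']);t=np.array(c['t'])
    d=R.T@np.array([(u-c['cx'])/f,(v-c['cy'])/f,1]); return -R.T@t,d
def atz(c,u,v,z):
    o,d=ray(c,u,v); return o+d*(z-o[2])/d[2]
def proj(c,X):
    f=200/np.tan(np.radians(c['fovy'])/2); p=np.array(c['R'])@np.array(X)+np.array(c['t']); return np.array([c['cx']+f*p[0]/p[2],c['cy']+f*p[1]/p[2]])
E
python3 - <<'E'
from h import *
s=monitor.observe();print({k:np.round(v,3) for k,v in s.items()})
ims=[]
for n in ["scene","top"]:
    c=optics.grab_frame(n); cv2.imwrite(f"pics/{n}0.png",c['frame'])
    o,_=ray(c,0,0);print(n,o.round(3),c['fovy'])
    for k,z in [("wrench",.04),("tap_top",.13),("drawer",.09),("depth_ring",.09),("bush",.085),("latch_knob",.015),("scoop",.02)]:
        for m in optics.masks_of(k,n):
            if m['p']<.2: continue
            ys,xs=np.nonzero(m['region']); print(k,round(m['p'],2),m['rect'],xs.mean().round(1),ys.mean().round(1),atz(c,xs.mean(),ys.mean(),z).round(3))
E
```

```text
{'clock': np.float64(0.0), 'qpos': array([-1.369,  0.522, -0.036,  1.6  ,  0.021,  1.021, -0.113]), 'qd': array([-0.001,  0.001, -0.002,  0.   ,  0.001,  0.001,  0.001]), 'joint_efforts': array([-0.0000e+00, -9.2713e+01,  1.9800e+00, -3.6992e+01,  1.8000e-02,
        9.0000e-03, -0.0000e+00]), 'position': array([0.168, 0.602, 0.231]), 'tool_rot': array([-3.14,  0.  ,  2.87]), 'force': array([-0.429, -0.314, -0.654]), 'moment': array([0.073, 0.042, 0.054]), 'finger_force': np.float64(0.0), 'grip_width': np.float64(0.085)}
scene [ 1.297 -0.2    0.73 ] 49.571619662040504
wrench 0.56 [398.7, 160.2, 20.1, 30.8] 406.3 176.1 [0.508 0.341 0.04 ]
wrench 0.56 [289.0, 194.7, 29.6, 90.3] 301.8 244.3 [ 0.648 -0.002  0.04 ]
wrench 0.52 [397.2, 183.4, 12.9, 27.5] 402.8 198.5 [0.587 0.286 0.04 ]
wrench 0.49 [425.6, 156.3, 17.1, 27.2] 435.4 169.6 [0.51 0.43 0.04]
tap_top 0.69 [234.5, 173.4, 5.8, 17.6] 236.8 183.2 [ 0.498 -0.104  0.13 ]
tap_top 0.42 [405.9, 233.0, 29.8, 22.8] 421.6 243.1 [0.813 0.19  0.13 ]
drawer 0.73 [179.9, 173.7, 165.6, 168.4] 250.8 265.8 [ 0.715 -0.128  0.09 ]
latch_knob 0.76 [37
[... 339 characters left out ...]
19.8, 14.4] 182.3 233.8 [0.52  0.419 0.04 ]
wrench 0.5 [205.0, 232.3, 16.1, 16.8] 214.5 239.1 [0.507 0.337 0.04 ]
wrench 0.48 [205.3, 262.8, 5.9, 10.3] 208.1 266.8 [0.438 0.35  0.04 ]
wrench 0.4 [227.8, 210.9, 8.1, 10.1] 233.6 214.7 [0.57  0.291 0.04 ]
drawer 0.73 [327.2, 120.6, 125.6, 141.3] 392.4 188.2 [ 0.633 -0.104  0.09 ]
depth_ring 0.47 [382.4, 233.9, 23.7, 30.8] 392.4 249.9 [ 0.483 -0.102  0.09 ]
depth_ring 0.46 [355.5, 185.0, 30.0, 32.2] 371.2 201.2 [ 0.601 -0.052  0.09 ]
bush 0.72 [386.3, 240.8, 15.5, 18.5] 391.0 248.9 [ 0.486 -0.1    0.085]
latch_knob 0.78 [256.4, 205.5, 17.0, 13.5] 264.1 213.4 [0.576 0.217 0.015]
scoop 0.8 [229.7, 259.8, 45.5, 31.0] 256.9 273.4 [0.423 0.231 0.02 ]
```

View pics/scene0.png

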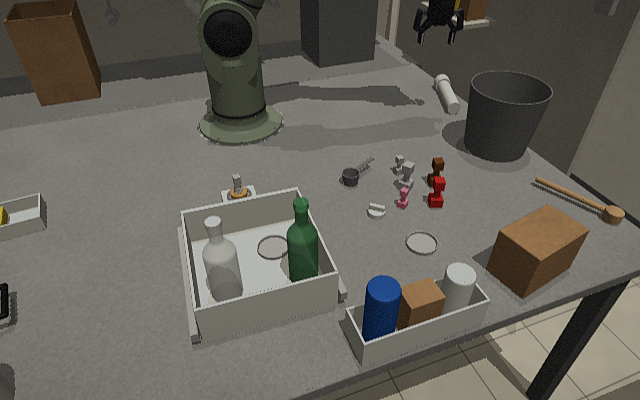

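View pics/top0.png

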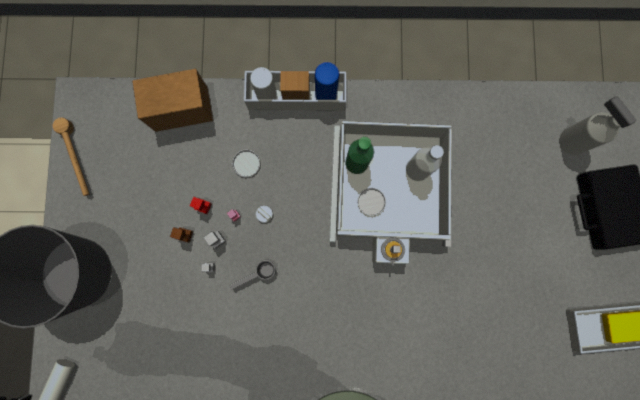

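The larger grey wrench is at scene (408,175) and top (214,239), which puts it near (0.507, 0.338). The small grey look-alike is at top (208,267), and the tap on the boss is at about top (394,249), near (0.485, -0.10). I'll move above the wrench.

```bash
python3 -m handwheel '[{"dx":-5,"dy":-2,"claw":60},{"dx":-5,"dy":-2},{"dx":-5,"dy":-2},{"dx":-5,"dy":-2},{"dx":-5,"dy":-2},{"dx":-5,"dy":-2},{"dx":-5,"dy":-2},{"dx":-4,"dy":-2}]' 40
python3 -m handwheel '[{"dz":-3}]'
python3 - <<'E'
from h import *
s=monitor.observe();print({k:np.round(s[k],3) for k in ['clock','qpos','position','tool_rot','force','grip_width']})
c=optics.grab_frame('wrist'); cv2.imwrite("pics/w1.png",c['frame']); print(ray(c,0,0)[0],np.round(c['R'],3),c['fovy'])
for m in optics.masks_of("wrench",'wrist'):
    ys,xs=np.nonzero(m['region']); print(round(m['p'],2),m['rect'],atz(c,xs.mean(),ys.mean(),.066).round(3))
E
```

```text
{'clock': np.float64(0.8), 'qpos': array([-1.369,  0.521, -0.036,  1.6  ,  0.021,  1.021, -0.113]), 'position': array([0.168, 0.602, 0.231]), 'tool_rot': array([-3.142,  0.   ,  2.87 ]), 'force': array([-0.396, -0.605, -0.492]), 'grip_width': np.float64(0.086)}
[0.1031921  0.62029135 0.3729393 ] [[ 0.268  0.963  0.   ]
 [ 0.928 -0.258  0.269]
 [ 0.259 -0.072 -0.963]] 63.05555533345816schema error: expected keys dx, dy, dz, wx, wy, wz, claw
schema error: expected keys dx, dy, dz, wx, wy, wz, claw
```

View pics/w1.png

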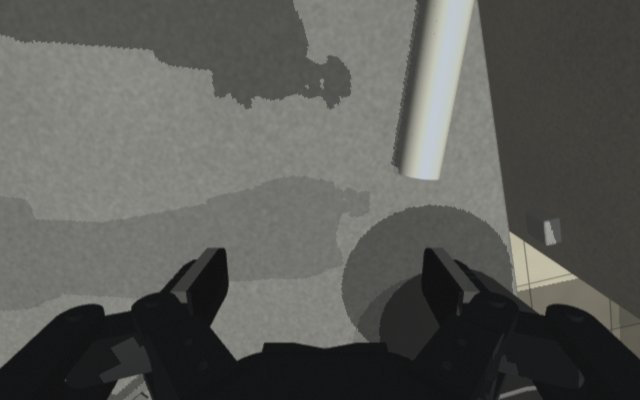

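The first move was refused because every row needs all the keys. The picture only shows worktop, the fingers at the bottom and the white cylinder at (430,90). I'll send it again with full rows.

```bash
python3 -m handwheel '[{"dx":-5,"dy":-2,"dz":-0.5,"wx":0,"wy":0,"wz":0,"claw":60},{"dx":-5,"dy":-2,"dz":-0.5,"wx":0,"wy":0,"wz":0,"claw":60},{"dx":-5,"dy":-2,"dz":-0.5,"wx":0,"wy":0,"wz":0,"claw":60},{"dx":-5,"dy":-2,"dz":-0.5,"wx":0,"wy":0,"wz":0,"claw":60},{"dx":-5,"dy":-2,"dz":-0.5,"wx":0,"wy":0,"wz":0,"claw":60},{"dx":-5,"dy":-2,"dz":0,"wx":0,"wy":0,"wz":0,"claw":60},{"dx":-5,"dy":-2,"dz":0,"wx":0,"wy":0,"wz":0,"claw":60},{"dx":-4.5,"dy":-2,"dz":0,"wx":0,"wy":0,"wz":0,"claw":60}]' 40
python3 - <<'E'
from h import *
s=monitor.observe();print({k:np.round(s[k],3) for k in ['clock','qpos','position','tool_rot','force','grip_width']})
c=optics.grab_frame('wrist'); cv2.imwrite("pics/w2.png",c['frame']); print(ray(c,0,0)[0],np.round(c['R'],3),c['fovy'])
for m in optics.masks_of("wrench",'wrist'):
    ys,xs=np.nonzero(m['region']); print(round(m['p'],2),m['rect'],atz(c,xs.mean(),ys.mean(),.066).round(3))
E
```

```text
clock: 1.9
position: [0.5068, 0.3405, 0.2564]
tool_rot: [3.141, 0.0, 2.869]
force: [1.2, -0.0, 0.5]
grip_width: 0.0517
finger_force: 0.0
{'clock': np.float64(1.9), 'qpos': array([-0.724,  0.474,  0.052,  1.615, -0.027,  1.053,  0.634]), 'position': array([0.507, 0.34 , 0.256]), 'tool_rot': array([3.141, 0.   , 2.869]), 'force': array([ 1.152, -0.005,  0.525]), 'grip_width': np.float64(0.052)}
[0.44214362 0.35875059 0.39803995] [[ 0.268  0.963  0.   ]
 [ 0.928 -0.258  0.269]
 [ 0.259 -0.072 -0.963]] 63.05555533345816
0.86 [378.5, 143.2, 43.0, 36.3] [0.515 0.419 0.066]
0.84 [294.0, 209.2, 22.2, 35.6] [0.558 0.303 0.066]
0.8 [302.2, 146.7, 42.2, 46.5] [0.504 0.341 0.066]
0.78 [312.5, 91.8, 21.3, 26.1] [0.439 0.356 0.066]
0.71 [356.9, 208.9, 37.0, 47.2] [0.58  0.376 0.066]
```

View pics/w2.png

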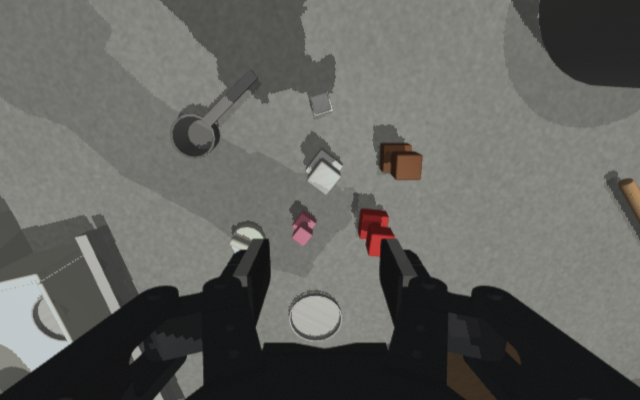

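The picture shows the grey wrench at (323,172) between pink (303,229), red (376,240) and brown (403,160), with the small grey one at (320,104). Next I'll measure the yaw of its top face.

```bash
cat >> h.py <<'E'
def topface(c,rect,z,thr=None):
    l,t,w,h=[int(v) for v in rect]; l-=4;t-=4;w+=8;h+=8
    g=cv2.cvtColor(c['frame'],cv2.COLOR_BGR2GRAY)[t:t+h,l:l+w]
    if thr is None: thr=np.percentile(g,97)-25
    n,lab,st,ce=cv2.connectedComponentsWithStats((g>thr).astype(np.uint8))
    k=1+np.argmax(st[1:,4]); ys,xs=np.nonzero(lab==k)
    P=np.array([atz(c,x+l,y+t,z)[:2] for x,y in zip(xs,ys)])
    r=cv2.minAreaRect((P*1000).astype(np.float32)); return thr,r,P.mean(0)
E
python3 - <<'E'
from h import *
c=optics.grab_frame('wrist')
m=[m for m in optics.masks_of("wrench",'wrist') if abs(m['rect'][0]-302)<6][0]
for th in [None,140,160,180,200]: print(topface(c,m['rect'],.08,th))
l,t=290,135
cv2.imwrite("pics/c1.png",cv2.resize(c['frame'][t:t+70,l:l+70],(560,560),interpolation=cv2.INTER_CUBIC))
E
```

```text
(np.float64(171.0), ((509.1372375488281, 339.2706604003906), (23.08910369873047, 22.994701385498047), 37.23322296142578), array([0.50899943, 0.33931493]))
(140, ((509.18475341796875, 339.1501770019531), (24.57185173034668, 24.435688018798828), 37.06357955932617), array([0.50903528, 0.33922515]))
(160, ((509.2479553222656, 339.22515869140625), (23.61113929748535, 23.600801467895508), 37.0524787902832), array([0.50900162, 0.33929858]))
(180, ((509.1214904785156, 339.248291015625), (22.253286361694336, 22.233291625976562), 37.21623611450195), array([0.50898526, 0.33934722]))Traceback (most recent call last):
  File "<stdin>", line 4, in <module>
  File "h.py", line 15, in topface
    k=1+np.argmax(st[1:,4]); ys,xs=np.nonzero(lab==k)
        ~~~~~~~~~^^^^^^^^^^
    return _wrapfunc(a, 'argmax', axis=axis, out=out, **kwds)
    return bound(*args, **kwds)
ValueError: attempt to get argmax of an empty sequence
```

```bash
python3 -m handwheel '[{"dx":-0.24,"dy":-0.06,"dz":2,"wx":0,"wy":0,"wz":-0.184,"claw":50},{"dx":0,"dy":0,"dz":2,"wx":0,"wy":0,"wz":-0.184,"claw":50},{"dx":0,"dy":0,"dz":2,"wx":0,"wy":0,"wz":-0.184,"claw":50},{"dx":0,"dy":0,"dz":2,"wx":0,"wy":0,"wz":-0.184,"claw":50},{"dx":0,"dy":0,"dz":2,"wx":0,"wy":0,"wz":-0.184,"claw":50},{"dx":0,"dy":0,"dz":0,"wx":0,"wy":0,"wz":0,"claw":50}]' 40
python3 - <<'E'
from h import *
print(monitor.observe()['qpos'].round(3) if hasattr(monitor.observe()['qpos'],'round') else monitor.observe()['qpos'])
c=optics.grab_frame('wrist'); cv2.imwrite("pics/w3.png",c['frame'])
for m in optics.masks_of("wrench",'wrist'):
    print(round(m['p'],2),m['rect'],end=' ')
    try: print(topface(c,m['rect'],.08,150))
    except Exception as e: print('-')
E
```

```text
clock: 2.85
position: [0.5061, 0.3412, 0.1553]
tool_rot: [3.141, -0.002, -2.493]
force: [1.0, 0.2, 0.2]
grip_width: 0.0425
finger_force: 0.0
[-0.572  0.589 -0.172  1.702  0.124  0.864  1.423]
0.93 [217.4, 195.3, 39.0, 41.1] (150, ((556.7389526367188, 296.8878479003906), (9.099785804748535, 7.046874046325684), 33.12098693847656), array([0.55540584, 0.29710262]))
0.91 [358.5, 220.8, 50.1, 36.5] -
0.77 [300.6, 165.6, 41.5, 58.1] (150, ((509.0320739746094, 338.8551025390625), (22.627416610717773, 23.550128936767578), 37.21237564086914), array([0.50891106, 0.33866354]))
0.64 [270.4, 249.2, 54.1, 92.5] -
0.61 [372.0, 114.2, 39.8, 37.8] (150, ((449.18988037109375, 348.8182678222656), (4.8024091720581055, 1.3713489770889282), 83.6947021484375), array([0.44928218, 0.34902349]))
```

```bash
python3 -m handwheel '[{"dx":-0.09,"dy":-0.36,"dz":1.5,"wx":0,"wy":0,"wz":0,"claw":50},{"dx":0,"dy":0,"dz":1.5,"wx":0,"wy":0,"wz":0,"claw":50},{"dx":0,"dy":0,"dz":0,"wx":0,"wy":0,"wz":0,"claw":50}]' 40
```

```text
clock: 3.32
position: [0.5097, 0.3379, 0.1248]
tool_rot: [-3.142, -0.002, -2.494]
force: [0.4, -0.7, -0.2]
grip_width: 0.0425
finger_force: 0.0
```

```bash
python3 -m handwheel '[{"dx":0.04,"dy":0.08,"dz":2.7,"wx":0,"wy":0,"wz":0,"claw":50},{"dx":0,"dy":0,"dz":2.7,"wx":0,"wy":0,"wz":0,"claw":50},{"dx":0,"dy":0,"dz":2.7,"wx":0,"wy":0,"wz":0,"claw":50},{"dx":0,"dy":0,"dz":0,"wx":0,"wy":0,"wz":0,"claw":20},{"dx":0,"dy":0,"dz":0,"wx":0,"wy":0,"wz":0,"claw":0},{"dx":0,"dy":0,"dz":0,"wx":0,"wy":0,"wz":0,"claw":0},{"dx":0,"dy":0,"dz":0,"wx":0,"wy":0,"wz":0,"claw":0}]' 80
```

```text
clock: 4.2
position: [0.5099, 0.3389, 0.0461]
tool_rot: [-3.142, 0.001, -2.494]
force: [0.2, -1.0, -2.3]
grip_width: 0.025
finger_force: 78.4
```

```bash
python3 -m handwheel '[{"dx":0,"dy":0,"dz":-2,"wx":0,"wy":0,"wz":0,"claw":0},{"dx":0,"dy":0,"dz":-5,"wx":0,"wy":0,"wz":0,"claw":0},{"dx":0,"dy":0,"dz":-5,"wx":0,"wy":0,"wz":0,"claw":0},{"dx":0,"dy":0,"dz":-5,"wx":0,"wy":0,"wz":0,"claw":0},{"dx":0,"dy":0,"dz":-3.5,"wx":0,"wy":0,"wz":0,"claw":0}]' 80
python3 -m handwheel '[{"dx":3,"dy":-3.6,"dz":0,"wx":0,"wy":0,"wz":0,"claw":0},{"dx":3.6,"dy":-4.2,"dz":0,"wx":0,"wy":0,"wz":0,"claw":0},{"dx":3.6,"dy":-4.2,"dz":0,"wx":0,"wy":0,"wz":0,"claw":0},{"dx":3.6,"dy":-4.2,"dz":0,"wx":0,"wy":0,"wz":0,"claw":0},{"dx":3.6,"dy":-4.2,"dz":0,"wx":0,"wy":0,"wz":0,"claw":0},{"dx":3.6,"dy":-4.2,"dz":0,"wx":0,"wy":0,"wz":0,"claw":0},{"dx":3.6,"dy":-4.2,"dz":0,"wx":0,"wy":0,"wz":0,"claw":0},{"dx":3.6,"dy":-4.2,"dz":0,"wx":0,"wy":0,"wz":0,"claw":0}]' 80
python3 -m handwheel '[{"dx":0,"dy":0,"dz":0,"wx":0,"wy":0,"wz":0,"claw":0}]'
python3 - <<'E'
from h import *
print(np.round(monitor.observe()['qpos'],3))
c=optics.grab_frame('wrist'); cv2.imwrite("pics/w4.png",c['frame'])
for n in ["tap_top","depth_ring","bush","wrench"]:
  for m in optics.masks_of(n,'wrist'):
    ys,xs=np.nonzero(m['region']);print(n,round(m['p'],2),m['rect'],atz(c,xs.mean(),ys.mean(),.14 if n=="tap_top" else .085).round(4))
E
```

```text
clock: 4.82
position: [0.5097, 0.3389, 0.2545]
tool_rot: [3.142, 0.003, -2.493]
force: [-0.3, -0.2, -1.8]
grip_width: 0.0248
finger_force: 78.8
clock: 5.82
position: [0.4837, -0.0963, 0.2519]
tool_rot: [-3.14, 0.002, -2.493]
force: [1.4, -0.6, -1.7]
grip_width: 0.0253
finger_force: 79.1
clock: 5.95
position: [0.4832, -0.0987, 0.2517]
tool_rot: [-3.14, 0.0, -2.499]
force: [0.6, 0.9, -2.2]
grip_width: 0.0252
finger_force: 79.1
[ 0.118  0.287 -0.047  1.915  0.018  0.939  2.276]
tap_top 0.93 [307.6, 173.4, 22.8, 20.5] [ 0.4813 -0.1064  0.14  ]
depth_ring 0.79 [288.8, 149.8, 64.7, 47.6] [ 0.4789 -0.107   0.085 ]
bush 0.78 [297.8, 157.6, 42.4, 37.3] [ 0.4835 -0.1059  0.085 ]
bush 0.43 [303.7, 169.9, 28.8, 27.1] [ 0.4925 -0.0995  0.085 ]
wrench 0.94 [288.3, 197.9, 71.3, 125.2] [ 0.5554 -0.0455  0.085 ]
wrench 0.88 [594.4, 319.0, 45.6, 47.1] [0.4369 0.2739 0.085 ]
```

View pics/w4.png

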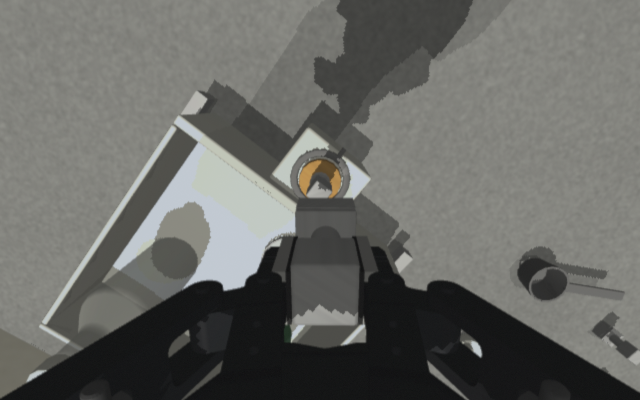

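The wrench partly hides the tap at (320,185), and the ring tab is at (343,154). I'll back off 5 cm along tool -x and look from there.

```bash
python3 -m handwheel '[{"dx":-2.5,"dy":0,"dz":0,"wx":0,"wy":0,"wz":0,"claw":0},{"dx":-2.5,"dy":0,"dz":0,"wx":0,"wy":0,"wz":0,"claw":0},{"dx":0,"dy":0,"dz":0,"wx":0,"wy":0,"wz":0,"claw":0}]' 80
python3 - <<'E'
from h import *
c=optics.grab_frame('wrist'); cv2.imwrite("pics/w5.png",c['frame']); np.save('c.npy',c,allow_pickle=True)
for n in ["tap_top","depth_ring","bush"]:
  for m in optics.masks_of(n,'wrist'):
    ys,xs=np.nonzero(m['region']);l,t,w,h=m['rect'];print(n,round(m['p'],2),m['rect'],atz(c,l+w/2,t+h/2,.142 if n=="tap_top" else .085).round(4))
f=c['frame'][80:180,270:370]; cv2.imwrite("pics/c5.png",cv2.resize(f,(600,600),interpolation=cv2.INTER_CUBIC))
E
```

```text
clock: 6.58
position: [0.5248, -0.0621, 0.2503]
tool_rot: [3.141, 0.001, -2.49]
force: [-0.6, -0.1, -2.0]
grip_width: 0.0255
finger_force: 79.1
tap_top 0.55 [299.1, 109.1, 27.0, 26.7] [ 0.4866 -0.1032  0.142 ]
depth_ring 0.97 [281.4, 88.7, 68.2, 60.8] [ 0.486  -0.1028  0.085 ]
bush 0.67 [292.0, 95.5, 42.2, 46.5] [ 0.4871 -0.1048  0.085 ]
```

View pics/c5.png

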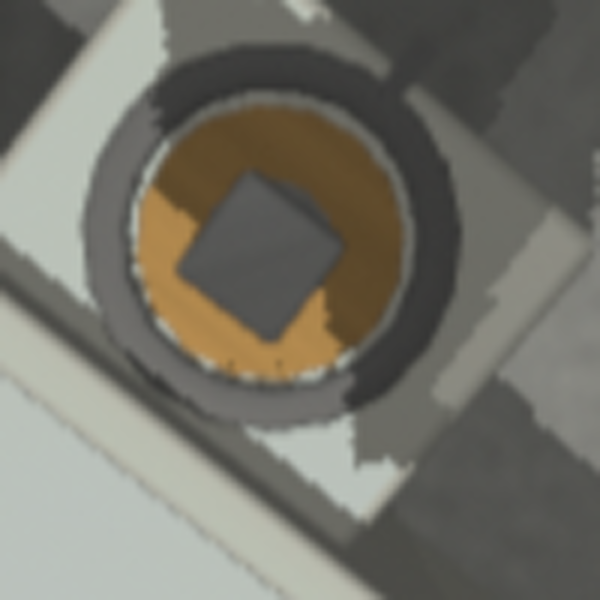

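Run:
```python
from h import *
c=np.load('c.npy',allow_pickle=True).item()
q=np.array([(250,172),(345,245),(272,342),(176,268)])/6-.42+[270,80]
P=np.array([atz(c,u,v,.142) for u,v in q])[:,:2]
e=np.diff(np.vstack([P,P[:1]]),axis=0);print(P.mean(0).round(4),np.linalg.norm(e,axis=1).round(4),np.degrees(np.arctan2(e[:,1],e[:,0]))%90)
s=monitor.observe();p=np.array(s['position']);print(p,s['tool_rot'],np.round(s['qpos'],3))
y=s['tool_rot'][2]; d=P.mean(0)+[.001,.0002]-p[:2]
print('dx,dy cm',100*d@[np.cos(y),np.sin(y)],100*d@[np.sin(y),-np.cos(y)],'yaw mod90',np.degrees(y)%90)
```

```text
[ 0.4864 -0.1029] [0.0146 0.015  0.015  0.0149] [ 0.60015269 89.77882896 89.9438658  88.3831177 ]
[ 0.52343415 -0.06456302  0.25039091] [-3.14156858e+00 -2.67588114e-04 -2.49340447e+00] [ 0.057  0.345 -0.061  1.832  0.025  0.965  2.205]
dx,dy cm 5.176182940240909 -0.86326694984689 yaw mod90 37.13844702467398
```

Tap centre is (0.4864, -0.1029) with its square at about 0° mod 90, and the edges measure 15 mm, which fits. I'll move above it and turn 0.65 rad clockwise.

```bash
python3 -m handwheel '[{"dx":2.6,"dy":-0.45,"dz":0,"wx":0,"wy":0,"wz":0,"claw":0},{"dx":2.6,"dy":-0.45,"dz":0,"wx":0,"wy":0,"wz":0,"claw":0},{"dx":0,"dy":0,"dz":0,"wx":0,"wy":0,"wz":0.163,"claw":0},{"dx":0,"dy":0,"dz":0,"wx":0,"wy":0,"wz":0.163,"claw":0},{"dx":0,"dy":0,"dz":0,"wx":0,"wy":0,"wz":0.163,"claw":0},{"dx":0,"dy":0,"dz":0,"wx":0,"wy":0,"wz":0.163,"claw":0},{"dx":0,"dy":0,"dz":0,"wx":0,"wy":0,"wz":0,"claw":0},{"dx":0,"dy":0,"dz":0,"wx":0,"wy":0,"wz":0,"claw":0}]' 80
python3 - <<'E'
from h import *
s=monitor.observe();print(np.round(s['qpos'],3),s['force'],s['moment'])
for n in ["top","scene"]:
  c=optics.grab_frame(n)
  for k in ["wrench","tap_top"]:
    for m in optics.masks_of(k,n)[:6]: print(n,k,round(m['p'],2),m['rect'])
E
```

```text
clock: 7.78
position: [0.4877, -0.103, 0.2504]
tool_rot: [-3.142, 0.0, 3.142]
force: [-0.3, 1.0, -1.6]
grip_width: 0.0252
finger_force: 79.1
[ 0.027  0.298  0.077  1.908 -0.028  0.937  1.689] [-0.29313064  0.97621933 -1.58014776] [ 0.00752903 -0.00238397 -0.01009228]
top wrench 0.66 [172.9, 226.4, 19.0, 16.6]
top wrench 0.63 [227.3, 207.0, 11.6, 13.3]
top wrench 0.59 [204.4, 263.8, 8.3, 10.1]
top wrench 0.51 [189.9, 198.0, 21.2, 15.7]
scene wrench 0.73 [222.5, 118.5, 18.3, 38.7]
scene wrench 0.68 [430.8, 176.6, 13.6, 32.3]
scene wrench 0.66 [425.4, 157.2, 20.6, 28.1]
scene wrench 0.58 [344.5, 159.6, 31.7, 29.7]
scene wrench 0.54 [395.3, 187.6, 12.6, 25.4]
scene wrench 0.21 [229.9, 185.6, 19.5, 10.8]
scene tap_top 0.44 [232.8, 174.8, 9.0, 18.2]
scene tap_top 0.2 [226.8, 188.9, 26.1, 10.1]
```

```bash
python3 -m handwheel '[{"dx":0.04,"dy":-0.03,"dz":2.2,"wx":0,"wy":0,"wz":0,"claw":0},{"dx":0,"dy":0,"dz":2.2,"wx":0,"wy":0,"wz":0,"claw":0},{"dx":0,"dy":0,"dz":1.3,"wx":0,"wy":0,"wz":0,"claw":0},{"dx":0,"dy":0,"dz":0,"wx":0,"wy":0,"wz":0,"claw":0}]' 80
python3 -m handwheel '[{"dx":0,"dy":0,"dz":0.3,"wx":0,"wy":0,"wz":0,"claw":0},{"dx":0,"dy":0,"dz":0.3,"wx":0,"wy":0,"wz":0,"claw":0},{"dx":0,"dy":0,"dz":0,"wx":0,"wy":0,"wz":0,"claw":0}]' 80
```

```text
clock: 8.57
position: [0.4872, -0.1033, 0.1928]
tool_rot: [3.141, -0.001, 3.138]
force: [0.4, 0.3, -1.4]
grip_width: 0.0248
finger_force: 79.1
clock: 8.95
position: [0.4875, -0.1033, 0.1874]
tool_rot: [-3.142, 0.0, 3.138]
force: [-0.3, -0.1, -2.0]
grip_width: 0.0252
finger_force: 79.1
```

```bash
python3 -m handwheel '[{"dx":0,"dy":0,"dz":0.3,"wx":0,"wy":0,"wz":0,"claw":0},{"dx":0,"dy":0,"dz":0.3,"wx":0,"wy":0,"wz":0,"claw":0},{"dx":0,"dy":0,"dz":0,"wx":0,"wy":0,"wz":0,"claw":0}]' 80; python3 -c "
from h import *
print(monitor.observe()['moment'])"
```

```text
clock: 9.32
position: [0.4893, -0.1035, 0.1835]
tool_rot: [-3.141, 0.005, 3.138]
force: [-3.1, 2.0, 34.9]
grip_width: 0.0252
finger_force: 85.4
[4.11973136e-01 1.32613421e+00 9.34818997e-04]
```

```bash
python3 -m handwheel '[{"dx":0,"dy":0,"dz":-0.5,"wx":0,"wy":0,"wz":0,"claw":0},{"dx":0.2,"dy":0.07,"dz":0,"wx":0,"wy":0,"wz":0,"claw":0},{"dx":0,"dy":0,"dz":0.2,"wx":0,"wy":0,"wz":0,"claw":0},{"dx":0,"dy":0,"dz":0.2,"wx":0,"wy":0,"wz":0,"claw":0},{"dx":0,"dy":0,"dz":0,"wx":0,"wy":0,"wz":0,"claw":0}]' 80; python3 -c "
from h import *
print(monitor.observe()['moment'])"
```

```text
clock: 9.95
position: [0.4856, -0.1025, 0.182]
tool_rot: [-3.142, 0.0, 3.138]
force: [2.7, 0.7, -2.9]
grip_width: 0.0251
finger_force: 80.2
[-0.1140319  -0.645862    0.03544189]
```

It has entered the socket. I'll go down gently.

```bash
python3 -m handwheel '[{"dx":-0.05,"dy":0,"dz":0.3,"wx":0,"wy":0,"wz":0,"claw":0},{"dx":0,"dy":0,"dz":0.3,"wx":0,"wy":0,"wz":0,"claw":0},{"dx":0,"dy":0,"dz":0,"wx":0,"wy":0,"wz":0,"claw":0}]' 80; python3 -c "
from h import *
print(monitor.observe()['moment'])"
```

```text
clock: 10.32
position: [0.4858, -0.1026, 0.1759]
tool_rot: [3.142, -0.0, 3.138]
force: [2.1, 0.7, -2.4]
grip_width: 0.0252
finger_force: 80.2
[ 0.00494588 -0.44321154  0.03812831]
```

```bash
python3 -m handwheel '[{"dx":-0.04,"dy":0,"dz":0.3,"wx":0,"wy":0,"wz":0,"claw":0},{"dx":0,"dy":0,"dz":0.2,"wx":0,"wy":0,"wz":0,"claw":0},{"dx":0,"dy":0,"dz":0.2,"wx":0,"wy":0,"wz":0,"claw":0},{"dx":0,"dy":0,"dz":0,"wx":0,"wy":0,"wz":0,"claw":0}]' 80; python3 -c "
from h import *
print(monitor.observe()['moment'])"
```

```text
clock: 10.82
position: [0.4862, -0.1026, 0.1691]
tool_rot: [3.142, -0.0, 3.138]
force: [0.4, -0.6, -1.7]
grip_width: 0.0255
finger_force: 80.2
[-0.00304879 -0.01084034  0.00083114]
```

```bash
python3 -m handwheel '[{"dx":0,"dy":0,"dz":0.1,"wx":0,"wy":0,"wz":0,"claw":0},{"dx":0,"dy":0,"dz":0.1,"wx":0,"wy":0,"wz":0,"claw":0},{"dx":0,"dy":0,"dz":0,"wx":0,"wy":0,"wz":0,"claw":0}]' 80; python3 -c "
from h import *
print(monitor.observe()['moment'])"
```

```text
clock: 11.2
position: [0.4863, -0.1026, 0.1672]
tool_rot: [-3.142, -0.0, 3.138]
force: [-0.1, 0.3, -1.5]
grip_width: 0.0251
finger_force: 80.2
[ 0.03217316 -0.02779503 -0.00937591]
```

```bash
python3 -m handwheel '[{"dx":0,"dy":0,"dz":0.1,"wx":0,"wy":0,"wz":0,"claw":0},{"dx":0,"dy":0,"dz":0.1,"wx":0,"wy":0,"wz":0,"claw":0},{"dx":0,"dy":0,"dz":0,"wx":0,"wy":0,"wz":0,"claw":0}]' 80
```

```text
clock: 11.58
position: [0.4865, -0.1026, 0.1655]
tool_rot: [-3.142, 0.0, 3.138]
force: [-0.4, -0.2, 1.8]
grip_width: 0.0254
finger_force: 81.1
```

```bash
python3 -m handwheel '[{"dx":0,"dy":0,"dz":0.05,"wx":0,"wy":0,"wz":0,"claw":0},{"dx":0,"dy":0,"dz":0,"wx":0,"wy":0,"wz":0,"claw":0}]' 80
```

```text
clock: 11.82
position: [0.4867, -0.1027, 0.1653]
tool_rot: [-3.142, 0.001, 3.138]
force: [-1.8, 0.4, 9.3]
grip_width: 0.025
finger_force: 81.9
```

Seated: 9 N on the socket roof. First half turn in: 3.24 rad of hand turn, including about 0.1 of play, following the sink.

```bash
python3 -m handwheel '[{"dx":0,"dy":0,"dz":0.005,"wx":0,"wy":0,"wz":0.18,"claw":0},{"dx":0,"dy":0,"dz":0.009,"wx":0,"wy":0,"wz":0.18,"claw":0},{"dx":0,"dy":0,"dz":0.009,"wx":0,"wy":0,"wz":0.18,"claw":0},{"dx":0,"dy":0,"dz":0.009,"wx":0,"wy":0,"wz":0.18,"claw":0},{"dx":0,"dy":0,"dz":0,"wx":0,"wy":0,"wz":0,"claw":0}]' 80; python3 -c "
from h import *
s=monitor.observe();print(s['moment'],s['qpos'][6])"
```

```text
clock: 12.45
position: [0.4866, -0.1033, 0.165]
tool_rot: [-3.141, 0.001, 2.415]
force: [-3.5, -4.7, 11.0]
grip_width: 0.0251
finger_force: 82.0
[-1.18409451  0.65678024  0.05194849] 1.0862068580381357
```

```bash
python3 -m handwheel '[{"dx":0,"dy":0,"dz":0.007,"wx":0,"wy":0,"wz":0.18,"claw":0},{"dx":0,"dy":0,"dz":0.007,"wx":0,"wy":0,"wz":0.18,"claw":0},{"dx":0,"dy":0,"dz":0.007,"wx":0,"wy":0,"wz":0.18,"claw":0},{"dx":0,"dy":0,"dz":0.007,"wx":0,"wy":0,"wz":0.18,"claw":0},{"dx":0,"dy":0,"dz":0.007,"wx":0,"wy":0,"wz":0.18,"claw":0},{"dx":0,"dy":0,"dz":0.007,"wx":0,"wy":0,"wz":0.18,"claw":0},{"dx":0,"dy":0,"dz":0.007,"wx":0,"wy":0,"wz":0.18,"claw":0}]' 80; python3 -c "
from h import *
s=monitor.observe();print(s['moment'],s['qpos'][6])"
```

```text
clock: 13.32
position: [0.486, -0.1033, 0.1644]
tool_rot: [-3.142, 0.001, 1.152]
force: [-6.2, -3.2, 12.7]
grip_width: 0.0253
finger_force: 82.3
[-0.92565186  1.76903374  0.23685418] 0.05869197187624267
```

```bash
python3 -m handwheel '[{"dx":-0.07,"dy":-0.06,"dz":0.006,"wx":0,"wy":0,"wz":0.18,"claw":0},{"dx":0,"dy":0,"dz":0.006,"wx":0,"wy":0,"wz":0.18,"claw":0},{"dx":0,"dy":0,"dz":0.006,"wx":0,"wy":0,"wz":0.18,"claw":0},{"dx":0,"dy":0,"dz":0.006,"wx":0,"wy":0,"wz":0.18,"claw":0},{"dx":0,"dy":0,"dz":0.006,"wx":0,"wy":0,"wz":0.18,"claw":0},{"dx":0,"dy":0,"dz":0.006,"wx":0,"wy":0,"wz":0.18,"claw":0},{"dx":0,"dy":0,"dz":0.006,"wx":0,"wy":0,"wz":0.18,"claw":0},{"dx":0,"dy":0,"dz":0,"wx":0,"wy":0,"wz":0,"claw":0}]' 80
python3 - <<'E'
from h import *
s=monitor.observe();print(s['moment'],s['qpos'][6])
c=optics.grab_frame('wrist'); cv2.imwrite("pics/w6.png",c['frame']); f=c['frame'][60:330,200:440]
cv2.imwrite("pics/c6.png",cv2.resize(f,None,fx=2.2,fy=2.2,interpolation=cv2.INTER_CUBIC))
E
```

```text
clock: 14.32
position: [0.4855, -0.1028, 0.1637]
tool_rot: [3.142, 0.0, -0.105]
force: [-3.8, 2.5, 13.2]
grip_width: 0.0252
finger_force: 82.3
[0.55486381 0.95001201 0.06232897] -0.9138972476756657
```

View pics/c6.png

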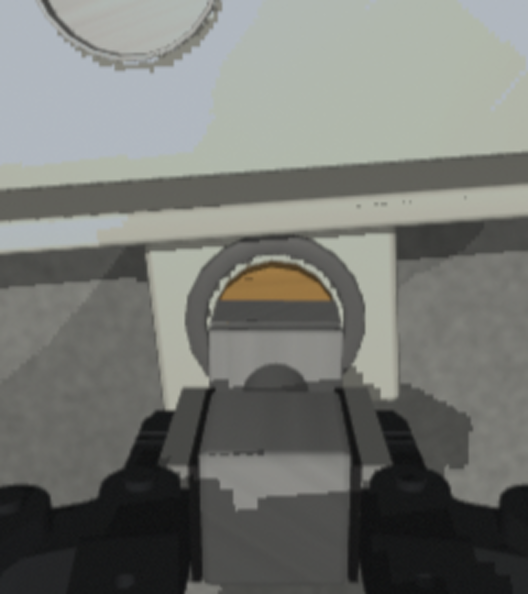

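```bash
python3 -m handwheel '[{"dx":-0.03,"dy":0,"dz":0,"wx":0,"wy":0,"wz":-0.177,"claw":0},{"dx":0,"dy":0,"dz":-0.009,"wx":0,"wy":0,"wz":-0.177,"claw":0},{"dx":0,"dy":0,"dz":-0.009,"wx":0,"wy":0,"wz":-0.177,"claw":0},{"dx":0,"dy":0,"dz":-0.009,"wx":0,"wy":0,"wz":-0.177,"claw":0},{"dx":0,"dy":0,"dz":-0.009,"wx":0,"wy":0,"wz":-0.177,"claw":0}]' 80
python3 -m handwheel '[{"dx":0,"dy":0,"dz":-0.009,"wx":0,"wy":0,"wz":-0.177,"claw":0},{"dx":0,"dy":0,"dz":-0.009,"wx":0,"wy":0,"wz":-0.177,"claw":0},{"dx":0,"dy":0,"dz":-0.009,"wx":0,"wy":0,"wz":-0.177,"claw":0},{"dx":0,"dy":0,"dz":-0.009,"wx":0,"wy":0,"wz":-0.177,"claw":0},{"dx":0,"dy":0,"dz":-0.009,"wx":0,"wy":0,"wz":-0.177,"claw":0},{"dx":0,"dy":0,"dz":0,"wx":0,"wy":0,"wz":0,"claw":0}]' 80
python3 -c "
from h import *
s=monitor.observe();print(s['moment'],s['qpos'][6])"
```

```text
clock: 15.0
position: [0.4852, -0.1032, 0.1642]
tool_rot: [3.141, -0.0, 0.788]
force: [-0.9, -1.3, 5.6]
grip_width: 0.025
finger_force: 81.5
clock: 15.75
position: [0.4855, -0.1035, 0.1647]
tool_rot: [3.141, 0.0, 1.666]
force: [0.2, -3.1, 3.6]
grip_width: 0.0252
finger_force: 80.9
[-0.74311679 -0.18784762 -0.02367904] 0.4686122827973175
```

First quarter back done. Now I'll regrip a quarter turn further counter-clockwise.

```bash
python3 -m handwheel '[{"dx":0,"dy":0,"dz":0,"wx":0,"wy":0,"wz":0,"claw":60},{"dx":0,"dy":0,"dz":0,"wx":0,"wy":0,"wz":0,"claw":60},{"dx":0,"dy":0,"dz":0,"wx":0,"wy":0,"wz":0,"claw":60}]' 80
python3 -m handwheel '[{"dx":0,"dy":0,"dz":-0.1,"wx":0,"wy":0,"wz":-0.1745,"claw":60},{"dx":0,"dy":0,"dz":0,"wx":0,"wy":0,"wz":-0.1745,"claw":60},{"dx":0,"dy":0,"dz":0,"wx":0,"wy":0,"wz":-0.1745,"claw":60},{"dx":0,"dy":0,"dz":0,"wx":0,"wy":0,"wz":-0.1745,"claw":60},{"dx":0,"dy":0,"dz":0,"wx":0,"wy":0,"wz":-0.1745,"claw":60}]' 80
python3 -m handwheel '[{"dx":0,"dy":0,"dz":0,"wx":0,"wy":0,"wz":-0.1745,"claw":60},{"dx":0,"dy":0,"dz":0,"wx":0,"wy":0,"wz":-0.1745,"claw":60},{"dx":0,"dy":0,"dz":0,"wx":0,"wy":0,"wz":-0.1745,"claw":60},{"dx":0,"dy":0,"dz":0,"wx":0,"wy":0,"wz":-0.1745,"claw":60},{"dx":0,"dy":0,"dz":0,"wx":0,"wy":0,"wz":0,"claw":60}]' 80
python3 -c "
from h import *
s=monitor.observe();print(s['moment'],s['qpos'][6])"
```

```text
clock: 16.12
position: [0.4851, -0.1027, 0.1642]
tool_rot: [-3.141, -0.0, 1.667]
force: [-1.1, -0.1, 0.2]
grip_width: 0.051
finger_force: 0.0
clock: 16.75
position: [0.4852, -0.1028, 0.1653]
tool_rot: [-3.141, -0.0, 2.545]
force: [-0.0, -0.8, 0.1]
grip_width: 0.0511
finger_force: 0.0
clock: 17.38
position: [0.4851, -0.103, 0.1653]
tool_rot: [3.141, -0.0, -3.047]
force: [0.8, -1.1, -0.7]
grip_width: 0.0513
finger_force: 0.0
[-0.03434238 -0.01322504  0.0002193 ] 1.7743902675435383
```

```bash
python3 -m handwheel '[{"dx":-0.07,"dy":0,"dz":0,"wx":0,"wy":0,"wz":0,"claw":0},{"dx":0,"dy":0,"dz":0,"wx":0,"wy":0,"wz":0,"claw":0},{"dx":0,"dy":0,"dz":0,"wx":0,"wy":0,"wz":0,"claw":0},{"dx":0,"dy":0,"dz":0,"wx":0,"wy":0,"wz":0,"claw":0},{"dx":0,"dy":0,"dz":0.03,"wx":0,"wy":0,"wz":0,"claw":0}]' 80
python3 -m handwheel '[{"dx":0,"dy":0,"dz":0.009,"wx":0,"wy":0,"wz":0.1758,"claw":0},{"dx":0,"dy":0,"dz":0.009,"wx":0,"wy":0,"wz":0.1758,"claw":0},{"dx":0,"dy":0,"dz":0.009,"wx":0,"wy":0,"wz":0.1758,"claw":0},{"dx":0,"dy":0,"dz":0.009,"wx":0,"wy":0,"wz":0.1758,"claw":0},{"dx":0,"dy":0,"dz":0.009,"wx":0,"wy":0,"wz":0.1758,"claw":0}]' 80
python3 -c "
from h import *
s=monitor.observe();print(s['moment'],s['qpos'][6])"
```

```text
clock: 18.0
position: [0.4861, -0.1029, 0.1653]
tool_rot: [-3.141, 0.001, -3.045]
force: [-1.3, -0.1, 10.5]
grip_width: 0.025
finger_force: 78.4
clock: 18.62
position: [0.4862, -0.103, 0.165]
tool_rot: [3.141, 0.001, 2.353]
force: [-1.2, -0.1, 10.6]
grip_width: 0.0251
finger_force: 78.5
[-0.13827676  0.41858397  0.2694206 ] 1.0299856112536139
```

Well centred now. I'll continue with 14 × 0.1755 to reach yaw -0.10.

```bash
python3 -m handwheel '[{"dx":0,"dy":0,"dz":0.008,"wx":0,"wy":0,"wz":0.1755,"claw":0},{"dx":0,"dy":0,"dz":0.008,"wx":0,"wy":0,"wz":0.1755,"claw":0},{"dx":0,"dy":0,"dz":0.008,"wx":0,"wy":0,"wz":0.1755,"claw":0},{"dx":0,"dy":0,"dz":0.008,"wx":0,"wy":0,"wz":0.1755,"claw":0},{"dx":0,"dy":0,"dz":0.008,"wx":0,"wy":0,"wz":0.1755,"claw":0},{"dx":0,"dy":0,"dz":0.008,"wx":0,"wy":0,"wz":0.1755,"claw":0},{"dx":0,"dy":0,"dz":0.008,"wx":0,"wy":0,"wz":0.1755,"claw":0}]' 80
python3 -c "
from h import *
s=monitor.observe();print(s['moment'],s['qpos'][6])"
python3 -m handwheel '[{"dx":0,"dy":0,"dz":0.008,"wx":0,"wy":0,"wz":0.1755,"claw":0},{"dx":0,"dy":0,"dz":0.008,"wx":0,"wy":0,"wz":0.1755,"claw":0},{"dx":0,"dy":0,"dz":0.008,"wx":0,"wy":0,"wz":0.1755,"claw":0},{"dx":0,"dy":0,"dz":0.008,"wx":0,"wy":0,"wz":0.1755,"claw":0},{"dx":0,"dy":0,"dz":0.008,"wx":0,"wy":0,"wz":0.1755,"claw":0},{"dx":0,"dy":0,"dz":0.008,"wx":0,"wy":0,"wz":0.1755,"claw":0},{"dx":0,"dy":0,"dz":0.008,"wx":0,"wy":0,"wz":0.1755,"claw":0},{"dx":0,"dy":0,"dz":0,"wx":0,"wy":0,"wz":0,"claw":0}]' 80
python3 -c "
from h import *
s=monitor.observe();print(s['moment'],s['qpos'][6])"
```

```text
clock: 19.5
position: [0.4861, -0.103, 0.1645]
tool_rot: [3.141, -0.0, 1.125]
force: [-1.9, -0.2, 10.1]
grip_width: 0.0254
finger_force: 78.7
[-0.14064032  0.7181773   0.25382677] 0.030690398918731276
clock: 20.5
position: [0.4861, -0.1031, 0.1638]
tool_rot: [3.141, -0.0, -0.101]
force: [-2.5, -0.3, 14.6]
grip_width: 0.0252
finger_force: 79.3
[0.16164709 0.6847484  0.01103571] -0.9189028884476556
```

```bash
python3 -m handwheel '[{"dx":0,"dy":0,"dz":-0.01,"wx":0,"wy":0,"wz":-0.177,"claw":0},{"dx":0,"dy":0,"dz":-0.01,"wx":0,"wy":0,"wz":-0.177,"claw":0},{"dx":0,"dy":0,"dz":-0.009,"wx":0,"wy":0,"wz":-0.177,"claw":0},{"dx":0,"dy":0,"dz":-0.009,"wx":0,"wy":0,"wz":-0.177,"claw":0},{"dx":0,"dy":0,"dz":-0.009,"wx":0,"wy":0,"wz":-0.177,"claw":0}]' 80
python3 -m handwheel '[{"dx":0,"dy":0,"dz":-0.009,"wx":0,"wy":0,"wz":-0.177,"claw":0},{"dx":0,"dy":0,"dz":-0.009,"wx":0,"wy":0,"wz":-0.177,"claw":0},{"dx":0,"dy":0,"dz":-0.009,"wx":0,"wy":0,"wz":-0.177,"claw":0},{"dx":0,"dy":0,"dz":-0.009,"wx":0,"wy":0,"wz":-0.177,"claw":0},{"dx":0,"dy":0,"dz":-0.009,"wx":0,"wy":0,"wz":-0.177,"claw":0},{"dx":0,"dy":0,"dz":0,"wx":0,"wy":0,"wz":0,"claw":0}]' 80
python3 -m handwheel '[{"dx":0,"dy":0,"dz":0,"wx":0,"wy":0,"wz":0,"claw":60},{"dx":0,"dy":0,"dz":0,"wx":0,"wy":0,"wz":0,"claw":60},{"dx":0,"dy":0,"dz":0,"wx":0,"wy":0,"wz":0,"claw":60}]' 80
python3 -m handwheel '[{"dx":0,"dy":0,"dz":-0.1,"wx":0,"wy":0,"wz":-0.1745,"claw":60},{"dx":0,"dy":0,"dz":0,"wx":0,"wy":0,"wz":-0.1745,"claw":60},{"dx":0,"dy":0,"dz":0,"wx":0,"wy":0,"wz":-0.1745,"claw":60},{"dx":0,"dy":0,"dz":0,"wx":0,"wy":0,"wz":-0.1745,"claw":60},{"dx":0,"dy":0,"dz":0,"wx":0,"wy":0,"wz":-0.1745,"claw":60}]' 80
python3 -m handwheel '[{"dx":0,"dy":0,"dz":0,"wx":0,"wy":0,"wz":-0.1745,"claw":60},{"dx":0,"dy":0,"dz":0,"wx":0,"wy":0,"wz":-0.1745,"claw":60},{"dx":0,"dy":0,"dz":0,"wx":0,"wy":0,"wz":-0.1745,"claw":60},{"dx":0,"dy":0,"dz":0,"wx":0,"wy":0,"wz":-0.1745,"claw":60},{"dx":0,"dy":0,"dz":0,"wx":0,"wy":0,"wz":0,"claw":60}]' 80
```

```text
clock: 21.12
position: [0.486, -0.103, 0.1642]
tool_rot: [3.141, -0.0, 0.792]
force: [-1.2, -1.3, 6.0]
grip_width: 0.0251
finger_force: 78.4
clock: 21.88
position: [0.486, -0.1031, 0.1647]
tool_rot: [3.141, -0.0, 1.673]
force: [-1.8, -1.2, 6.9]
grip_width: 0.0253
finger_force: 78.1
clock: 22.25
position: [0.4859, -0.1028, 0.1643]
tool_rot: [-3.141, 0.0, 1.672]
force: [-1.0, 0.5, -0.3]
grip_width: 0.0512
finger_force: 0.0
clock: 22.88
position: [0.4859, -0.1029, 0.1654]
tool_rot: [-3.141, -0.0, 2.55]
force: [0.4, -0.5, -0.5]
grip_width: 0.0515
finger_force: 0.0
clock: 23.5
position: [0.4858, -0.103, 0.1653]
tool_rot: [3.141, -0.0, -3.042]
force: [0.3, -0.4, 0.5]
grip_width: 0.0511
finger_force: 0.0
```

Second half turn and quarter back are done. I'll grip and run 2.1 rad quickly, then feel for the bottom in small steps.

```bash
python3 -m handwheel '[{"dx":-0.02,"dy":0,"dz":0,"wx":0,"wy":0,"wz":0,"claw":0},{"dx":0,"dy":0,"dz":0,"wx":0,"wy":0,"wz":0,"claw":0},{"dx":0,"dy":0,"dz":0,"wx":0,"wy":0,"wz":0,"claw":0},{"dx":0,"dy":0,"dz":0,"wx":0,"wy":0,"wz":0,"claw":0},{"dx":0,"dy":0,"dz":0.02,"wx":0,"wy":0,"wz":0,"claw":0}]' 80
python3 -m handwheel '[{"dx":0,"dy":0,"dz":0.008,"wx":0,"wy":0,"wz":0.175,"claw":0},{"dx":0,"dy":0,"dz":0.008,"wx":0,"wy":0,"wz":0.175,"claw":0},{"dx":0,"dy":0,"dz":0.008,"wx":0,"wy":0,"wz":0.175,"claw":0},{"dx":0,"dy":0,"dz":0.008,"wx":0,"wy":0,"wz":0.175,"claw":0},{"dx":0,"dy":0,"dz":0.008,"wx":0,"wy":0,"wz":0.175,"claw":0},{"dx":0,"dy":0,"dz":0.008,"wx":0,"wy":0,"wz":0.175,"claw":0},{"dx":0,"dy":0,"dz":0,"wx":0,"wy":0,"wz":0,"claw":0}]' 80
python3 -c "
from h import *
s=monitor.observe();print(s['moment'],s['qpos'][6])"
python3 -m handwheel '[{"dx":0,"dy":0,"dz":0.008,"wx":0,"wy":0,"wz":0.175,"claw":0},{"dx":0,"dy":0,"dz":0.008,"wx":0,"wy":0,"wz":0.175,"claw":0},{"dx":0,"dy":0,"dz":0.008,"wx":0,"wy":0,"wz":0.175,"claw":0},{"dx":0,"dy":0,"dz":0.008,"wx":0,"wy":0,"wz":0.175,"claw":0},{"dx":0,"dy":0,"dz":0.008,"wx":0,"wy":0,"wz":0.175,"claw":0},{"dx":0,"dy":0,"dz":0.008,"wx":0,"wy":0,"wz":0.175,"claw":0},{"dx":0,"dy":0,"dz":0,"wx":0,"wy":0,"wz":0,"claw":0}]' 80
python3 -c "
from h import *
s=monitor.observe();print(s['moment'],s['qpos'][6])"
```

```text
clock: 24.12
position: [0.4863, -0.1029, 0.1654]
tool_rot: [-3.142, 0.0, -3.041]
force: [-2.1, 0.9, 8.4]
grip_width: 0.0251
finger_force: 78.1
clock: 25.0
position: [0.4862, -0.103, 0.165]
tool_rot: [-3.142, 0.001, 2.19]
force: [-2.1, -1.5, 10.3]
grip_width: 0.025
finger_force: 78.6
[-0.49703732  0.57490097 -0.00616269] 0.8877849983999153
clock: 25.88
position: [0.4861, -0.103, 0.1645]
tool_rot: [3.141, 0.0, 1.14]
force: [-3.8, -2.0, 12.3]
grip_width: 0.0251
finger_force: 78.9
[-0.30850947  0.84012377 -0.01116237] 0.03465309449157209
```

```bash
cat > m.py <<'E'
from h import *
s=monitor.observe();print('MZ %.3f yaw %.3f j7 %.2f t %.1f'%(s['moment'][2],s['tool_rot'][2],s['qpos'][6],s['clock']))
E
for i in 1; do python3 -m handwheel '[{"dx":0,"dy":0,"dz":0.004,"wx":0,"wy":0,"wz":0.1,"claw":0},{"dx":0,"dy":0,"dz":0,"wx":0,"wy":0,"wz":0,"claw":0},{"dx":0,"dy":0,"dz":0,"wx":0,"wy":0,"wz":0,"claw":0}]' >/dev/null; python3 m.py; done
python3 -m handwheel '[{"dx":0,"dy":0,"dz":0.004,"wx":0,"wy":0,"wz":0.1,"claw":0},{"dx":0,"dy":0,"dz":0,"wx":0,"wy":0,"wz":0,"claw":0},{"dx":0,"dy":0,"dz":0,"wx":0,"wy":0,"wz":0,"claw":0}]' >/dev/null; python3 m.py
python3 -m handwheel '[{"dx":0,"dy":0,"dz":0.004,"wx":0,"wy":0,"wz":0.1,"claw":0},{"dx":0,"dy":0,"dz":0,"wx":0,"wy":0,"wz":0,"claw":0},{"dx":0,"dy":0,"dz":0,"wx":0,"wy":0,"wz":0,"claw":0}]'; python3 m.py
```

```text
MZ 0.028 yaw 1.042 j7 -0.04 t 26.2
MZ 0.052 yaw 0.942 j7 -0.12 t 26.6
clock: 27.0
position: [0.4861, -0.103, 0.1644]
tool_rot: [3.141, 0.0, 0.842]
force: [-2.8, -1.3, 10.2]
grip_width: 0.0252
finger_force: 78.7
MZ 0.053 yaw 0.842 j7 -0.20 t 27.0
```

Held torque is still low, so I'll advance in 0.1 rad steps, two per batch.

```bash
python3 -m handwheel '[{"dx":0,"dy":0,"dz":0.005,"wx":0,"wy":0,"wz":0.1,"claw":0},{"dx":0,"dy":0,"dz":0,"wx":0,"wy":0,"wz":0,"claw":0},{"dx":0,"dy":0,"dz":0,"wx":0,"wy":0,"wz":0,"claw":0}]' >/dev/null; python3 m.py
python3 -m handwheel '[{"dx":0,"dy":0,"dz":0.005,"wx":0,"wy":0,"wz":0.1,"claw":0},{"dx":0,"dy":0,"dz":0,"wx":0,"wy":0,"wz":0,"claw":0},{"dx":0,"dy":0,"dz":0,"wx":0,"wy":0,"wz":0,"claw":0}]'; python3 m.py
```

```text
MZ 0.046 yaw 0.742 j7 -0.28 t 27.4
clock: 27.75
position: [0.486, -0.103, 0.1643]
tool_rot: [3.142, 0.0, 0.643]
force: [-3.3, -0.9, 12.0]
grip_width: 0.0249
finger_force: 78.8
MZ 0.049 yaw 0.643 j7 -0.36 t 27.8
```

```bash
python3 -m handwheel '[{"dx":0,"dy":0,"dz":0.005,"wx":0,"wy":0,"wz":0.1,"claw":0},{"dx":0,"dy":0,"dz":0,"wx":0,"wy":0,"wz":0,"claw":0},{"dx":0,"dy":0,"dz":0,"wx":0,"wy":0,"wz":0,"claw":0}]' >/dev/null; python3 m.py
python3 -m handwheel '[{"dx":0,"dy":0,"dz":0.005,"wx":0,"wy":0,"wz":0.1,"claw":0},{"dx":0,"dy":0,"dz":0,"wx":0,"wy":0,"wz":0,"claw":0},{"dx":0,"dy":0,"dz":0,"wx":0,"wy":0,"wz":0,"claw":0}]'; python3 m.py
```

```text
MZ 0.159 yaw 0.543 j7 -0.43 t 28.1
clock: 28.5
position: [0.4861, -0.103, 0.1643]
tool_rot: [3.142, -0.0, 0.443]
force: [-4.6, -0.2, 16.0]
grip_width: 0.0252
finger_force: 79.3
MZ 0.279 yaw 0.443 j7 -0.51 t 28.5
```

Torque rises from the bottom at yaw of about 0.6. I'll hold still and read it again.

```bash
python3 -m handwheel '[{"dx":0,"dy":0,"dz":0,"wx":0,"wy":0,"wz":0,"claw":0},{"dx":0,"dy":0,"dz":0,"wx":0,"wy":0,"wz":0,"claw":0}]' >/dev/null; python3 m.py
python3 -m handwheel '[{"dx":0,"dy":0,"dz":0,"wx":0,"wy":0,"wz":0,"claw":0},{"dx":0,"dy":0,"dz":0,"wx":0,"wy":0,"wz":0,"claw":0}]' >/dev/null; python3 m.py
```

```text
MZ 0.206 yaw 0.443 j7 -0.51 t 28.8
MZ 0.217 yaw 0.443 j7 -0.51 t 29.0
```

```bash
python3 -m handwheel '[{"dx":0,"dy":0,"dz":0,"wx":0,"wy":0,"wz":0.06,"claw":0},{"dx":0,"dy":0,"dz":0,"wx":0,"wy":0,"wz":0,"claw":0},{"dx":0,"dy":0,"dz":0,"wx":0,"wy":0,"wz":0,"claw":0},{"dx":0,"dy":0,"dz":0,"wx":0,"wy":0,"wz":0,"claw":0}]' >/dev/null; python3 m.py
python3 -m handwheel '[{"dx":0,"dy":0,"dz":0,"wx":0,"wy":0,"wz":0,"claw":0},{"dx":0,"dy":0,"dz":0,"wx":0,"wy":0,"wz":0,"claw":0}]' ; python3 m.py
```

```text
MZ 0.372 yaw 0.383 j7 -0.56 t 29.5
clock: 29.75
position: [0.4861, -0.103, 0.1643]
tool_rot: [-3.142, -0.0, 0.383]
force: [-5.4, -0.1, 16.4]
grip_width: 0.0256
finger_force: 79.3
MZ 0.364 yaw 0.383 j7 -0.56 t 29.8
```

Held torque is 0.36 N m, so it is snug. I'll release, rise and check.

```bash
python3 -m handwheel '[{"dx":0,"dy":0,"dz":0,"wx":0,"wy":0,"wz":0,"claw":30},{"dx":0,"dy":0,"dz":0,"wx":0,"wy":0,"wz":0,"claw":70},{"dx":0,"dy":0,"dz":0,"wx":0,"wy":0,"wz":0,"claw":70},{"dx":0,"dy":0,"dz":0,"wx":0,"wy":0,"wz":0,"claw":70}]'
python3 -m handwheel '[{"dx":0,"dy":0,"dz":-1,"wx":0,"wy":0,"wz":0,"claw":70},{"dx":0,"dy":0,"dz":-2,"wx":0,"wy":0,"wz":0,"claw":70},{"dx":0,"dy":0,"dz":-4,"wx":0,"wy":0,"wz":0,"claw":70},{"dx":0,"dy":0,"dz":-4,"wx":0,"wy":0,"wz":0,"claw":70},{"dx":-3,"dy":0,"dz":-3,"wx":0,"wy":0,"wz":0,"claw":70},{"dx":-3,"dy":0,"dz":0,"wx":0,"wy":0,"wz":0,"claw":70},{"dx":0,"dy":0,"dz":0,"wx":0,"wy":0,"wz":0,"claw":70}]'
python3 - <<'E'
from h import *
c=optics.grab_frame('wrist'); cv2.imwrite("pics/w7.png",c['frame'])
for m in optics.masks_of("wrench",'wrist')[:3]: print(m['p'],m['rect'],topface(c,m['rect'],.195,150))
E
```

```text
clock: 30.25
position: [0.4861, -0.1028, 0.1639]
tool_rot: [-3.142, 0.0, 0.383]
force: [0.1, -0.6, -0.1]
grip_width: 0.0597
finger_force: 0.0
clock: 31.12
position: [0.4292, -0.1259, 0.3047]
tool_rot: [-3.14, -0.002, 0.381]
force: [0.1, -0.1, 0.2]
grip_width: 0.0596
finger_force: 0.0
```

View pics/w7.png

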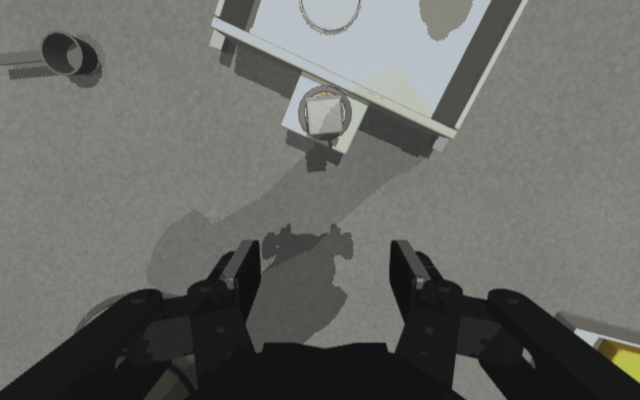

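The wrench stands upright on the tap at (324,115). The ring tab at (329,142) shows about 5.8 rad of turn, which matches a bottomed and snugged tap. Handing in.

```bash
python3 -c "
from h import *
print(job_done())"
```

```text
the job is handed in; nothing more can be done
None
```

I handed the job in at about 31 s: the tap was worked in as asked, bottomed and snugged, and the wrench stands on it, touching nothing else; the held torque at snug was 0.36 N m, just over the 0.35 you gave.

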